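Hold the conveyor's belt tensioner back for a new belt

ROBOT

A 6-joint arm with a two-finger parallel gripper is mounted at the origin on the work surface. World frame = base frame: x ahead of the robot, y to its left, z up, the work surface at z = 0. Lengths are in m, angles in rad, forces in N, time in s.
With the tool pointing down it reaches from about 0.3 to 1 m from the base axis. Payload 5.1 kg.
Tool frame: the origin (TCP) lies at the very end of the fingers, on their centre line; the grasp point (between the pads) lies bot.grip_point_offset behind it (bot.grip_point_offset is the distance from the TCP to the grasp point, in m); z points along the fingers, y is the line along which they close (so a half turn about z gives the same grasp; the last joint's range is limited). The gripper opens to 95 mm and grips with 3 to 60 N. Pads are 20 mm wide; open, the fingers measure 119 mm over their backs; the gripper's body (75 mm by 180 mm) begins 59 mm behind the grasp point.
Start: joints at [1.031, 0.124, 1.65, -0, 1.367, -0.083], TCP at [0.287, 0.583, 0.215] pointing down, gripper open.
Joint ranges: [-2.61, 2.61], [-1.02, 2.33], [0.03, 2.71], [-1.35, 4.49], [0.32, 2.68], [-2.91, 2.91]. Speed limits (rad/s): [2.57, 2.57, 3.14, 3.14, 3.14, 3.14].

INTERFACE

Orientations are given as a 3x3 rotation matrix whose columns are the frame's x, y, z axes.
In Python, from rig import bot gives the robot as it stands.
- The arm moves only by the shell command python3 -m pendant 'ROWS'. ROWS is JSON, a list of rows, each an object of numbers: "dx", "dy", "dz": the shift along the tool's x, y, z in mm; "ax", "ay", "az": the turn, a rotation vector about the tool's x, y, z in rad; "fingers": the opening, from -1 (shut) to 1 (fully open), so that 0 is half open. In form: [{"dx": .., "dy": .., "dz": .., "ax": .., "ay": .., "az": .., "fingers": ..}, ...]. A call has 1 to 8 rows; each row is the pose to reach, as a shift and turn from the pose commanded when the call began, along the tool's axes at that moment; what a row does not reach only later rows make up. A row lasts 1/12 s, in which the tool goes at most 41.7 mm and 7.16 degrees, less where a joint would pass 70% of its speed; a pose out of reach is approached as far as the arm can. A call with a gripper value outside its range is refused whole. The fingers move at their own pace and stop on an object; the grip force is fixed at half the most. Time passes only in rows, so rows that repeat a pose let the fingers close. It gives the time, the measured TCP pose, the force, the opening and the grip force at its end, in the units of the state.
- bot.sense(): the state, without advancing time (a new reading comes with each control period).
- bot.grab_frame(name): name is "scene" or "top"; returns (picture, depth): 480x640x3 uint8, blue, green, red; 480x640 float32, m along the optical axis (not along the pixel's ray), 0 where there is no reading.
- bot.camera_params(name): a dict with "intrinsics" (3x3 intrinsics, pixels), "k1" (the pictures are not rectified: a ray, as slopes to the right and down, at radius r is drawn at 1 + k1 r^2 times it, then the intrinsics apply), "R" (3x3) and "t" (3): a world point X has camera coordinates R X + t. Camera axes: x right, y down, z forward; pixel columns grow to the right and rows downward; lengths in m; the calibration is good to about 2 mm. A picture is of the moment at which its call begins. camera_params takes no time and is no camera call.
- bot.job_done(): hands the job in; it is judged then, once.
Trained networks look in the newest picture that a camera, given by its name, has taken for a name from the list of things; names that differ only in an ending like _2 or _b are one class to them, and where a whole thing is asked for, a point or a joint stands for the part that bears it (a point fixed in the world has none). Each returns a list of dicts, best first, with "p" (0 to 1); they miss things now and then, are a little off and sometimes report something else, mostly with a low value. They report only what shows in the picture. A call takes as long as a camera call.
- bot.find_in(camera, label): "xy" ([column, row] in pixels, amid what is visible of it).
- bot.cut_out(camera, label): "mask" (480x640 bool, what is visible of it) and "xy" ([column, row] in pixels, amid what is visible of it).
- bot.place_of(camera, label): "xy" ([column, row] in pixels: a listed point, or the origin of a listed thing).
The state is a dict: "t": time; "qpos": joint angles; "qvel": joint speeds; "joint_efforts": joint torques, N m; "position": TCP position; "tool_rot": TCP orientation; "ft_force": force on the tool from outside, world axes, zero at the start; "torque": the same for the moment, N m; "grip_width": finger opening in m; "grasp_force": force on a finger pad.
Only numpy, scipy, OpenCV 4.12 (cv2) and the standard library are available. Lean on these libraries where they do the work, as an engineer would, in place of code of your own. Each camera call takes 0.05 s, during which the arm holds its last target. There are 200 camera calls.

TASK

The belt of the little tray conveyor is off and a colleague is about to slip a new one on. First turn the round tension collar until its pointer clicks in at the mark with four dots; then push the sprung tensioner arm by its upright post, past its ratchet click and fully back to its stop, and finish while still holding it there, because the ratchet alone lets it creep too far forward. Leave the tools, pots and spare parts that lie around where they are.

Things in the scene. Friction and masses are not known exactly. Their poses are not given: they have to be found in the camera images.
- drive_unit: Fixed belt-drive plate of a tray conveyor: grey, 260 x 380 x 12 mm (x, y, z), with tensioner arm and collar on it. The conveyor frame with its rollers, 460 mm long and 70 mm high, runs along the far edge, x = 135 to 265 mm of this frame. Origin: centre of the plate's underside, on the table; x away from the robot at yaw 0, y left, z up. Place and yaw vary.
- pivot (a point): Upright axis of the tensioner arm, at its top, 42 mm above the table; at (60, -30) mm in the plate's frame. The point's axes are the plate's. The steel ratchet disc around it (radius 48 mm, 16 to 28 mm above the table) carries one tooth.
- post_top (a point): Centre of the top of the upright round steel post at the tensioner arm's free end: diameter 16 mm, 28 to 90 mm above the table, axis 145 mm from the pivot. Turns with the arm. It is pushed anticlockwise (from above) about the pivot, towards the plate's -y side.
- tensioner (a joint): Angle of the tensioner arm, rad: 0 where its spring holds it at the start, growing anticlockwise seen from above as it is pushed back; stop at 0.72. The spring asks for about 6 N at the post at 0 and 11 N at the stop, up to 4 N more while the tooth rides over the pawl. Past about 0.48 the pawl has clicked in; let go, the arm rests on the pawl at about 0.48, too far forward.
- swing_arm: The moving tensioner arm: ratchet disc, flat bar (24 mm wide, top 28 mm above the table), black idler wheel (diameter 44 mm, 85 mm from the pivot, top 53 mm above the table) and the post at the end. Origin on the pivot axis at table height; turns with the arm.
- pawl (a joint): Slide of the small sprung steel pawl beside the ratchet disc, on the plate's +y side of it, m: 0 dropped in, up to 0.012 pushed out; it rises to about 0.008 as the tooth passes and snaps back at the click.
- collar_top (a point): Centre of the top of the knurled round aluminium tension collar, 70 mm above the table, on its upright axis; at (-20, 110) mm in the plate's frame. Grip part: diameter 42 mm, from 28 to 70 mm above the table; below it a flange of 66 mm diameter (25 to 28 mm above the table) with the black pointer.
- collar (a joint): Angle of the collar, rad, growing anticlockwise seen from above. Six click positions 0.45 apart: mark 1 at 0, 2 at 0.45, 3 at 0.90, 4 at 1.35, 5 at 1.80, 6 at 2.25; ends just beyond. It stays where it has clicked in and takes about 0.15 Nm to turn. It starts between marks 1 and 3.
- pointer (a point): Tip of the collar's black pointer, 37 mm from the collar's axis and 30 mm above the table; turns with the collar and points at the dots on the plate.
- mark_four (a point): First (innermost) of the row of four white dots on the plate, 42 mm from the collar's axis, 12 mm above the table. The six marks are rows of one to six dots that run outwards from the collar, 0.45 rad apart, anticlockwise from one to six; the row of four points 103 degrees anticlockwise from the plate's x axis.
- spare_idler: Spare black idler wheel, diameter 44 mm, 22 mm high, loose on the plate; leave it. Origin: centre of its underside.
- screwdriver: Screwdriver, 130 mm, lying loose on the plate in front of the collar; leave it.
- clay_pot: Terracotta pot, diameter 110 mm, 95 mm high; leave it. Origin: centre of its underside.
- saucers: Stack of wooden saucers, diameter 144 mm, 60 mm high; leave it. Origin: centre of its underside.
- cake_planter: White round planter shaped like a cake, diameter 90 mm, about 54 mm high; leave it. Origin: centre of its underside.
- seed_tray: Black seed tray with cells, 120 x 180 x 50 mm; leave it. Origin: centre of its underside.
- wrench: Steel wrench, 170 mm, lying on the table; leave it.

How it is judged:
By the outcome, as a careful person would: the job done as asked, in the order asked, and still so for the second after the job is handed in, while the arm keeps its last pose, push and grip.
It also fails if it takes over 48 s, if anything falls off the work surface, if the arm or the gripper's body presses on something with over 40 N, if the wrist force passes 120 N, or if a joint passes its speed limit or range.

## Working session

There is one attempt and no reset: what is moved stays moved. The work goes in short steps, Python scripts to look and compute and a shell command to move; the robot and the scene stay as the last step left them, time stands still between calls to the robot, and variables do not carry over. Pictures are saved under pics/ and viewed, at most 10 in all, crops included, and the job is handed in when it is done.

```bash
mkdir -p pics
cat > h.py <<'E'
import numpy as np, cv2
from rig import bot
def ray(cam,xy):
    c=bot.camera_params(cam);K=np.array(c["intrinsics"]);R=np.array(c["R"]);t=np.array(c["t"])
    d=np.array([(xy[0]-K[0,2])/K[0,0],(xy[1]-K[1,2])/K[1,1]]);u=d.copy()
    for _ in range(20): u=d/(1+c["k1"]*(u@u))
    return -R.T@t, R.T@np.array([u[0],u[1],1])
def atz(cam,xy,z):
    o,d=ray(cam,xy); return o+d*(z-o[2])/d[2]
def two(a,b):
    (o1,d1),(o2,d2)=a,b
    s=np.linalg.lstsq(np.c_[d1,-d2],o2-o1,rcond=None)[0]
    p,q=o1+s[0]*d1,o2+s[1]*d2
    return (p+q)/2,np.linalg.norm(p-q)
def proj(cam,X):
    c=bot.camera_params(cam);x=np.array(c["R"])@X+np.array(c["t"]);u=x[:2]/x[2];u=u*(1+c["k1"]*(u@u));K=np.array(c["intrinsics"])
    return u*[K[0,0],K[1,1]]+K[:2,2]
E
cat > m.py <<'E'
from h import *
np.set_printoptions(precision=4,suppress=True)
for c in("scene","top"):
    im,_=bot.grab_frame(c); cv2.imwrite(f"pics/{c}0.png",im)
Z=dict(drive_unit=0,pivot=.042,post_top=.09,collar_top=.07,pointer=.03,mark_four=.012,clay_pot=0,saucers=0,cake_planter=0,seed_tray=0,spare_idler=.012,screwdriver=.012,wrench=0)
for l,z in Z.items():
    r={}
    for c in("scene","top"):
        f=bot.place_of(c,l)
        if f: r[c]=f[0]["xy"]; print(l,c,np.round(f[0]["p"],2),np.round(r[c]),atz(c,r[c],z))
    if len(r)==2: print("   2view",*two(ray("scene",r["scene"]),ray("top",r["top"])))
s=bot.sense();print(s["t"],s["position"],s["tool_rot"],s["grip_width"],bot.grip_point_offset)
print(bot.camera_params("top")["t"],bot.camera_params("scene")["t"])
E
python3 m.py
```

```text
drive_unit scene 0.91 [338. 280.] [0.5928 0.0006 0.    ]
drive_unit top 0.63 [318. 229.] [ 0.5819 -0.0053  0.    ]
   2view [ 0.5863 -0.0011 -0.0039] 0.011815914183680401
pivot scene 0.9 [350. 284.] [ 0.6464 -0.0191  0.042 ]
pivot top 0.87 [327. 207.] [ 0.6418 -0.0287  0.042 ]
   2view [ 0.645  -0.025   0.0448] 0.010032905701800385
post_top scene 0.58 [288. 251.] [ 0.5133 -0.0835  0.09  ]
post_top top 0.92 [348. 252.] [ 0.5132 -0.0857  0.09  ]
   2view [ 0.5137 -0.0849  0.0911] 0.0017516352397129553
collar_top scene 0.58 [360. 232.] [0.5579 0.104  0.07  ]
collar_top top 0.65 [277. 233.] [0.5637 0.1095 0.07  ]
   2view [0.5609 0.1066 0.0706] 0.007949890909999065
pointer scene 0.88 [374. 244.] [0.5829 0.136  0.03  ]
pointer top 0.78 [275. 227.] [0.5843 0.1187 0.03  ]
   2view [0.5872 0.1215 0.0409] 0.010757191093508155
mark_four scene 0.59 [366. 241.] [0.5476 0.1461 0.012 ]
mark_four top 0.97 [265. 244.] [0.5362 0.1482 0.012 ]
   2view [0.539  0.1514 0.0034] 0.006681527948833247
clay_pot scene 0.63 [446. 200.] [0.5682 0.4735 0.    ]
clay_pot top 0.96 [151. 232.] [0.5691 0.4858 0.    ]

[... 552 characters left out ...]
12582353526
spare_idler scene 0.81 [324. 334.] [ 0.6929 -0.1375  0.012 ]
spare_idler top 0.54 [367. 190.] [ 0.6962 -0.1441  0.012 ]
   2view [ 0.6959 -0.1423  0.0191] 0.00273722580687326
screwdriver scene 0.55 [322. 239.] [0.4642 0.0655 0.012 ]
screwdriver top 0.68 [296. 265.] [0.4775 0.057  0.012 ]
   2view [0.4765 0.0555 0.0254] 0.002641217054728838
wrench scene 0.59 [338. 185.] [0.2986 0.2889 0.    ]
wrench top 0.83 [210. 322.] [0.3099 0.3045 0.    ]
   2view [ 0.3034  0.2975 -0.0007] 0.019110258817001086
1.4 [0.2867 0.5834 0.2146] [[-0.8975  0.4411 -0.    ]
 [ 0.4411  0.8975  0.    ]
 [ 0.      0.     -1.    ]] 0.0952444916995985 0.0188
[-0.0082  0.5336  1.3312] [-0.3606 -0.1859  1.3637]
```

```bash
python3 -c "
import cv2
a=cv2.imread('pics/top0.png')[165:285,235:395];cv2.imwrite('pics/tc.png',cv2.resize(a,(800,600),interpolation=cv2.INTER_CUBIC))"
```

```text
(no output)
```

View pics/tc.png

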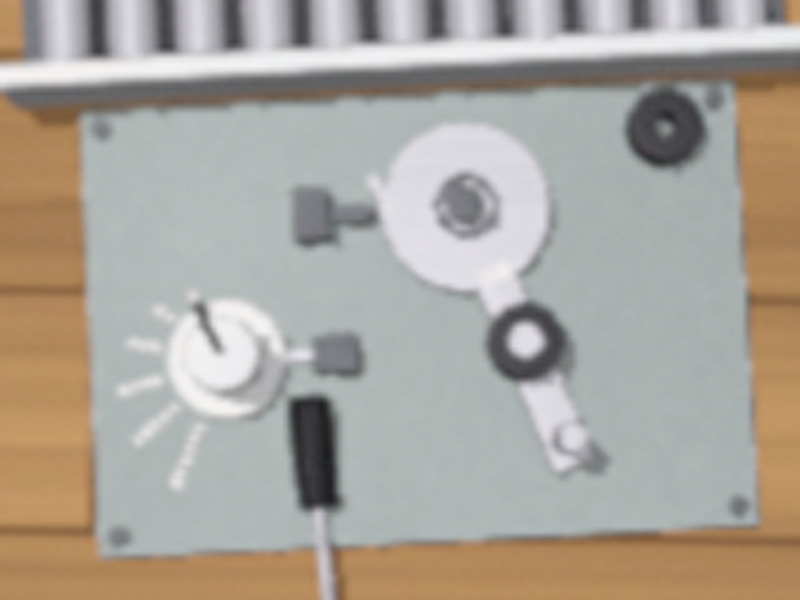

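View pics/scene0.png

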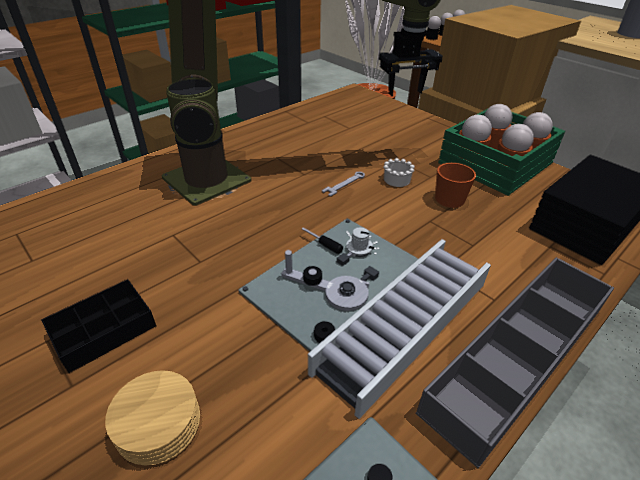

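```bash
cat > fit.py <<'E'
from h import *
from scipy.optimize import least_squares
np.set_printoptions(precision=4,suppress=True)
C=np.array([[80,112],[735,82],[758,525],[98,556]])/5+[235-.4,165-.4]
L=np.array([[130,190],[130,-190],[-130,-190],[-130,190]])/1000
W=np.array([atz("top",c,.012)[:2] for c in C])
a=np.radians(103)
P=np.vstack([L,[[.06,-.03],[-.02,.11],[-.02+.042*np.cos(a),.11+.042*np.sin(a)]]])
Q=np.vstack([W,atz("top",[327,207],.042)[:2],atz("top",[277,233],.07)[:2],atz("top",[265,244],.012)[:2]])
def T(p,X): c,s=np.cos(p[2]),np.sin(p[2]); return X@np.array([[c,s],[-s,c]])+p[:2]
f=least_squares(lambda p:(T(p,P)-Q).ravel(),[.58,0,0],loss='soft_l1',f_scale=.002)
p=f.x;print("plate",p,"yawdeg",np.degrees(p[2]));print((T(p,P)-Q)*1000)
col=T(p,P[5:6])[0];piv=T(p,P[4:5])[0]
print("collar",col,"pivot",piv)
for n,px in(("tip crop",np.array([195,295])/5+[234.6,164.6]),("net",[275,227])):
    t=atz("top",px,.03)[:2]-col;print(n,np.linalg.norm(t),"angle plate deg",np.degrees(np.arctan2(t[1],t[0])-p[2]),"joint",np.arctan2(t[1],t[0])-p[2]-a+1.35)
post=atz("top",[348,252],.09)[:2];d=post-piv;th=np.arctan2(d[1],d[0])
print("post",post,"r",np.linalg.norm(d),"th",np.degrees(th))
for q in(0,.5,.72):print(q,piv+.145*np.array([np.cos(th+q),np.sin(th+q)]))
E
python3 fit.py
```

```text
plate [ 0.5834 -0.003   0.0601] yawdeg 3.441943953550736
[[ 0.7764  1.3427]
 [ 0.5773  1.6677]
 [-2.3285  0.6807]
 [-2.3665  1.5406]
 [ 3.5699 -1.288 ]
 [-7.2358 -3.6525]
 [ 8.7028 -2.0263]]
collar [0.5568 0.1056] pivot [ 0.645  -0.0294]
tip crop 0.04057787699708206 angle plate deg 21.404353814297664 joint -0.0741126812328583
net 0.030089337591678048 angle plate deg 21.92271251651506 joint -0.06506561517279996
post [ 0.5137 -0.0851] r 0.1426960283319583 th -156.99828678457496
0 [ 0.5116 -0.086 ]
0.5 [ 0.5551 -0.1431]
0.72 [ 0.5821 -0.16  ]
```

```bash
cat > go.py <<'E'
import sys
from h import *
# args: x y z alpha_deg(world dir of tool y)
x,y,z,al=map(float,sys.argv[1:5]);s=bot.sense();R=np.array(s["tool_rot"])
d=R.T@(np.array([x,y,z])-s["position"])*1000
a=np.radians(al);G=np.array([[-np.sin(a),np.cos(a),0],[np.cos(a),np.sin(a),0],[0,0,-1]]).T
G=np.c_[[-np.sin(a),np.cos(a),0],[np.cos(a),np.sin(a),0],[0,0,-1]]
G[:,0]=np.cross(G[:,1],G[:,2])
w=cv2.Rodrigues(R.T@G)[0].ravel()
print("t",s["t"],"shift",d.round(1),"turn",w.round(3),"alpha now",np.degrees(np.arctan2(R[1,1],R[0,1])).round(1))
E
python3 go.py .558 .1057 .2 -35
python3 -m pendant '[{"dx":-454,"dy":-309,"dz":0,"az":1.72,"fingers":0.35},{"dx":-454,"dy":-309,"dz":0,"az":1.72,"fingers":0.35},{"dx":-454,"dy":-309,"dz":0,"az":1.72,"fingers":0.35},{"dx":-454,"dy":-309,"dz":0,"az":1.72,"fingers":0.35},{"dx":-454,"dy":-309,"dz":0,"az":1.72,"fingers":0.35},{"dx":-454,"dy":-309,"dz":0,"az":1.72,"fingers":0.35},{"dx":-454,"dy":-309,"dz":0,"az":1.72,"fingers":0.35},{"dx":-454,"dy":-309,"dz":0,"az":1.72,"fingers":0.35}]'
python3 go.py .558 .1057 .2 -35
```

```text
t 1.4 shift [-454.1 -309.    14.6] turn [-0.    -0.     1.725] alpha now 63.8
t 1.4 shift [-454.1 -309.    14.6] turn [-0.    -0.     1.725] alpha now 63.8schema error: expected keys dx, dy, dz, ax, ay, az, fingers
```

```bash
python3 -m pendant '[{"dx":-454,"dy":-309,"dz":0,"ax":0,"ay":0,"az":1.72,"fingers":0.35},{"dx":-454,"dy":-309,"dz":0,"ax":0,"ay":0,"az":1.72,"fingers":0.35},{"dx":-454,"dy":-309,"dz":0,"ax":0,"ay":0,"az":1.72,"fingers":0.35},{"dx":-454,"dy":-309,"dz":0,"ax":0,"ay":0,"az":1.72,"fingers":0.35},{"dx":-454,"dy":-309,"dz":0,"ax":0,"ay":0,"az":1.72,"fingers":0.35},{"dx":-454,"dy":-309,"dz":0,"ax":0,"ay":0,"az":1.72,"fingers":0.35},{"dx":-454,"dy":-309,"dz":0,"ax":0,"ay":0,"az":1.72,"fingers":0.35},{"dx":-454,"dy":-309,"dz":0,"ax":0,"ay":0,"az":1.72,"fingers":0.35}]'
python3 go.py .558 .1057 .2 -35
```

```text
t: 2.07
position: [0.4519, 0.2917, 0.215]
tool_rot: [[-0.108, 0.994, 0.001], [0.994, 0.108, 0.0], [0.0, 0.001, -1.0]]
ft_force: [0.8, -0.3, 0.7]
grip_width: 0.0645
grasp_force: 0.0
t 2.0667 shift [-196.3   85.4   15. ] turn [ 0.001 -0.001  0.719] alpha now 6.2
```

```bash
python3 -m pendant '[{"dx":-196,"dy":85,"dz":60,"ax":0,"ay":0,"az":0.72,"fingers":0.35},{"dx":-196,"dy":85,"dz":60,"ax":0,"ay":0,"az":0.72,"fingers":0.35},{"dx":-196,"dy":85,"dz":60,"ax":0,"ay":0,"az":0.72,"fingers":0.35},{"dx":-196,"dy":85,"dz":60,"ax":0,"ay":0,"az":0.72,"fingers":0.35},{"dx":-196,"dy":85,"dz":60,"ax":0,"ay":0,"az":0.72,"fingers":0.35},{"dx":-196,"dy":85,"dz":60,"ax":0,"ay":0,"az":0.72,"fingers":0.35},{"dx":-196,"dy":85,"dz":60,"ax":0,"ay":0,"az":0.72,"fingers":0.35},{"dx":-196,"dy":85,"dz":60,"ax":0,"ay":0,"az":0.72,"fingers":0.35}]'
python3 go.py .558 .1057 .038 -35
python3 - <<'E'
from h import *
for c in("scene","top"):
    im,_=bot.grab_frame(c)
    s=bot.sense();u=proj(c,np.array(s["position"]));v=proj(c,np.array([.558,.1057,.07]));print(c,u,v)
    x,y=v.round().astype(int);a=im[y-60:y+60,x-80:x+80].copy();cv2.imwrite(f"pics/{c}1.png",cv2.resize(a,(400,300),interpolation=cv2.INTER_CUBIC))
cv2.imwrite("pics/b1.png",np.hstack([cv2.imread("pics/scene1.png"),cv2.imread("pics/top1.png")]))
E
```

```text
t: 2.73
position: [0.558, 0.1078, 0.1543]
tool_rot: [[0.57, 0.822, -0.001], [0.822, -0.57, 0.0], [-0.0, -0.001, -1.0]]
ft_force: [0.6, 0.6, 0.6]
grip_width: 0.0641
grasp_force: 0.0
t 2.7333 shift [ -1.7   1.3 116.3] turn [-0.001  0.     0.005] alpha now -34.7
scene [363.84021324 203.32522595] [360.20313136 232.11324301]
top [274.32044115 232.88562343] [278.2379508  235.20044033]
```

View pics/b1.png

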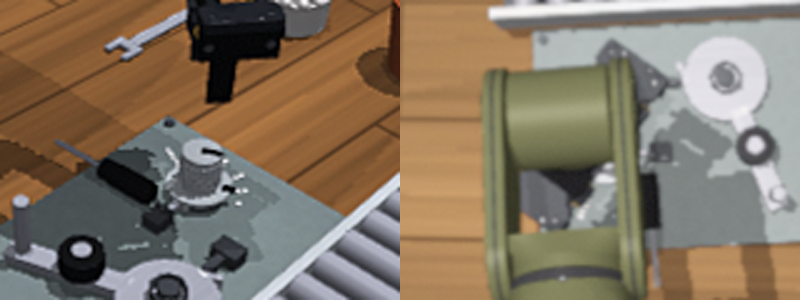

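```bash
python3 -m pendant '[{"dx":-2,"dy":1,"dz":40,"ax":0,"ay":0,"az":0,"fingers":0.35},{"dx":-2,"dy":1,"dz":70,"ax":0,"ay":0,"az":0,"fingers":0.35},{"dx":-2,"dy":1,"dz":95,"ax":0,"ay":0,"az":0,"fingers":0.35},{"dx":-2,"dy":1,"dz":115,"ax":0,"ay":0,"az":0,"fingers":0.35},{"dx":-2,"dy":1,"dz":115,"ax":0,"ay":0,"az":0,"fingers":0.35},{"dx":-2,"dy":1,"dz":115,"ax":0,"ay":0,"az":0,"fingers":-0.3},{"dx":-2,"dy":1,"dz":115,"ax":0,"ay":0,"az":0,"fingers":-0.3},{"dx":-2,"dy":1,"dz":115,"ax":0,"ay":0,"az":0,"fingers":-0.3}]'
```

```text
t: 3.5
position: [0.5594, 0.1069, 0.0422]
tool_rot: [[0.569, 0.823, 0.004], [0.823, -0.569, 0.0], [0.003, 0.003, -1.0]]
ft_force: [-0.1, -0.7, -0.0]
grip_width: 0.0494
grasp_force: 0.0
```

```bash
python3 -m pendant '[{"dx":0,"dy":0,"dz":0,"ax":0,"ay":0,"az":0,"fingers":-0.5},{"dx":0,"dy":0,"dz":0,"ax":0,"ay":0,"az":0,"fingers":-0.5},{"dx":0,"dy":0,"dz":0,"ax":0,"ay":0,"az":0,"fingers":-0.5},{"dx":0,"dy":0,"dz":0,"ax":0,"ay":0,"az":0,"fingers":-0.5}]'
```

```text
t: 3.83
position: [0.5585, 0.1071, 0.0418]
tool_rot: [[0.57, 0.822, 0.002], [0.822, -0.57, 0.002], [0.002, 0.0, -1.0]]
ft_force: [-3.8, 3.0, 6.0]
grip_width: 0.0403
grasp_force: 30.0
```

```bash
python3 -m pendant '[{"dx":0,"dy":-1,"dz":0,"ax":0,"ay":0,"az":-0.1,"fingers":-0.5},{"dx":0,"dy":-1,"dz":0,"ax":0,"ay":0,"az":-0.2,"fingers":-0.5},{"dx":0,"dy":-1,"dz":0,"ax":0,"ay":0,"az":-0.3,"fingers":-0.5},{"dx":0,"dy":-1,"dz":0,"ax":0,"ay":0,"az":-0.4,"fingers":-0.5},{"dx":0,"dy":-1,"dz":0,"ax":0,"ay":0,"az":-0.5,"fingers":-0.5},{"dx":0,"dy":-1,"dz":0,"ax":0,"ay":0,"az":-0.6,"fingers":-0.5},{"dx":0,"dy":-1,"dz":0,"ax":0,"ay":0,"az":-0.7,"fingers":-0.5},{"dx":0,"dy":-1,"dz":0,"ax":0,"ay":0,"az":-0.8,"fingers":-0.5}]'
python3 - <<'E'
from h import *
s=bot.sense();print(s["torque"],s["joint_efforts"]);R=np.array(s["tool_rot"]);print(np.degrees(np.arctan2(R[1,1],R[0,1])))
E
```

```text
t: 4.5
position: [0.5581, 0.1072, 0.0418]
tool_rot: [[-0.198, 0.98, 0.002], [0.98, 0.198, 0.001], [0.001, 0.003, -1.0]]
ft_force: [-1.2, 1.8, 4.8]
grip_width: 0.0406
grasp_force: 30.0
[0.22907283 0.5516117  0.07058706] [ -1.1070925  -34.02372837 -29.64848757  -0.34655359  -0.60173124
   1.02883548]
11.391957985795518
```

```bash
python3 -m pendant '[{"dx":0,"dy":0,"dz":0,"ax":0,"ay":0,"az":-0.1,"fingers":-0.5},{"dx":0,"dy":0,"dz":0,"ax":0,"ay":0,"az":-0.2,"fingers":-0.5},{"dx":0,"dy":0,"dz":0,"ax":0,"ay":0,"az":-0.3,"fingers":-0.5},{"dx":0,"dy":0,"dz":0,"ax":0,"ay":0,"az":-0.4,"fingers":-0.5},{"dx":0,"dy":0,"dz":0,"ax":0,"ay":0,"az":-0.5,"fingers":-0.5},{"dx":0,"dy":0,"dz":0,"ax":0,"ay":0,"az":-0.55,"fingers":-0.5},{"dx":0,"dy":0,"dz":0,"ax":0,"ay":0,"az":-0.55,"fingers":-0.5}]'
python3 - <<'E'
from h import *
s=bot.sense();print(s["torque"],s["qpos"]);R=np.array(s["tool_rot"]);print(np.degrees(np.arctan2(R[1,1],R[0,1])))
im,_=bot.grab_frame("scene");f=bot.place_of("scene","pointer");print(f[:2] and [(g["p"],g["xy"]) for g in f[:2]])
cv2.imwrite("pics/s2.png",cv2.resize(im[190:280,305:425],(800,600),interpolation=cv2.INTER_CUBIC))
E
```

```text
t: 5.08
position: [0.5578, 0.1071, 0.0418]
tool_rot: [[-0.678, 0.735, 0.002], [0.735, 0.678, 0.001], [-0.001, 0.002, -1.0]]
ft_force: [-1.8, 1.5, 6.3]
grip_width: 0.0404
grasp_force: 30.0
[0.13346087 0.61164061 0.0556627 ] [ 9.49050460e-02  1.15306998e-01  1.97000482e+00  5.89016460e-04
  1.05451209e+00 -6.50968764e-01]
42.718820137135694
[(0.82, [366.2, 235.3])]
```

View pics/s2.png

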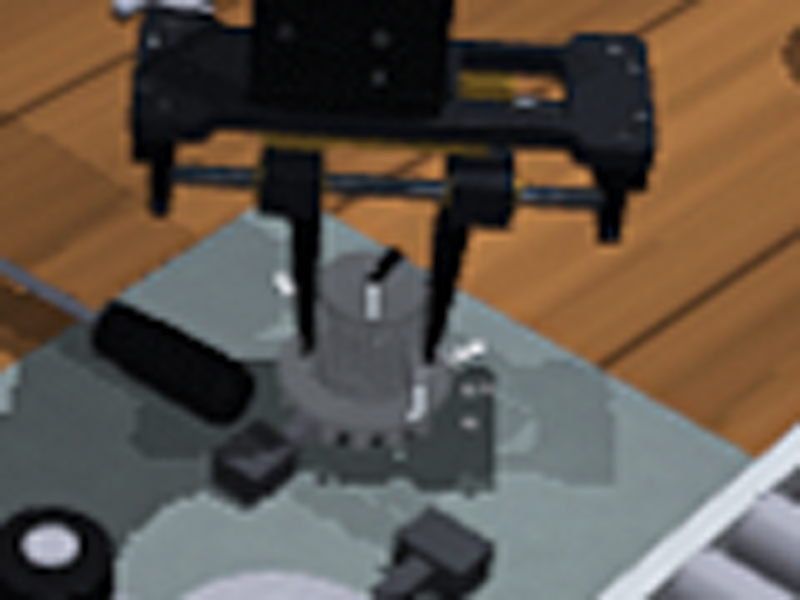

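```bash
python3 -m pendant '[{"dx":0,"dy":0,"dz":0,"ax":0,"ay":0,"az":0,"fingers":0.3},{"dx":0,"dy":0,"dz":0,"ax":0,"ay":0,"az":0,"fingers":0.3},{"dx":0,"dy":0,"dz":0,"ax":0,"ay":0,"az":0,"fingers":0.3},{"dx":0,"dy":0,"dz":0,"ax":0,"ay":0,"az":0,"fingers":0.3},{"dx":0,"dy":0,"dz":-30,"ax":0,"ay":0,"az":0,"fingers":0.3},{"dx":0,"dy":0,"dz":-70,"ax":0,"ay":0,"az":0,"fingers":0.3},{"dx":0,"dy":0,"dz":-110,"ax":0,"ay":0,"az":0,"fingers":0.3},{"dx":0,"dy":0,"dz":-110,"ax":0,"ay":0,"az":0,"fingers":0.3}]'
python3 go.py .5125 -.0855 .15 -67
```

```text
t: 5.85
position: [0.5622, 0.1073, 0.1594]
tool_rot: [[-0.677, 0.736, 0.015], [0.736, 0.677, 0.001], [-0.009, 0.012, -1.0]]
ft_force: [2.6, 0.6, 0.9]
grip_width: 0.0621
grasp_force: 0.0
t 5.85 shift [-108.1 -167.3    8.3] turn [ 0.017 -0.005  1.913] alpha now 42.6
```

```bash
python3 -m pendant '[{"dx":-54,"dy":-85,"dz":0,"ax":0,"ay":0,"az":1.91,"fingers":0.3},{"dx":-108,"dy":-167,"dz":0,"ax":0,"ay":0,"az":1.91,"fingers":0.3},{"dx":-108,"dy":-167,"dz":0,"ax":0,"ay":0,"az":1.91,"fingers":0.3},{"dx":-108,"dy":-167,"dz":0,"ax":0,"ay":0,"az":1.91,"fingers":0.3},{"dx":-108,"dy":-167,"dz":0,"ax":0,"ay":0,"az":1.91,"fingers":0.3},{"dx":-108,"dy":-167,"dz":0,"ax":0,"ay":0,"az":1.91,"fingers":0.3},{"dx":-108,"dy":-167,"dz":0,"ax":0,"ay":0,"az":1.91,"fingers":0.3},{"dx":-108,"dy":-167,"dz":0,"ax":0,"ay":0,"az":1.91,"fingers":0.3}]'
python3 - <<'E'
from h import *
np.set_printoptions(precision=4,suppress=True)
for c in("scene","top"):
    im,_=bot.grab_frame(c)
    v=proj(c,np.array([.558,.1057,.03]));x,y=v.round().astype(int);cv2.imwrite(f"pics/{c}3.png",cv2.resize(im[y-45:y+45,x-30:x+30],(400,600),interpolation=cv2.INTER_CUBIC))
    for l,z in(("pointer",.03),("mark_four",.012),("post_top",.09)):
        f=bot.place_of(c,l);print(c,l,[(g["p"],g["xy"],atz(c,g["xy"],z)) for g in f[:1]])
cv2.imwrite("pics/b3.png",np.hstack([cv2.imread("pics/scene3.png"),cv2.imread("pics/top3.png")]))
E
python3 go.py .5125 -.0855 .15 -67
```

```text
t: 6.52
position: [0.5069, -0.0868, 0.1494]
tool_rot: [[0.261, 0.965, 0.0], [0.965, -0.261, -0.0], [-0.0, 0.0, -1.0]]
ft_force: [-0.1, -0.4, 0.4]
grip_width: 0.0619
grasp_force: 0.0
scene pointer [(0.56, [366.6, 236.4], array([0.5491, 0.1433, 0.03  ]))]
scene mark_four [(0.98, [364.9, 239.8], array([0.5419, 0.1469, 0.012 ]))]
scene post_top [(0.84, [288.9, 252.2], array([ 0.5172, -0.0853,  0.09  ]))]
top pointer [(0.74, [268.6, 240.9], array([0.5442, 0.1359, 0.03  ]))]
top mark_four []
top post_top []
t 6.9167 shift [ 1.4  5.1 -0.4] turn [-0.     0.     0.915] alpha now -14.6
```

View pics/b3.png

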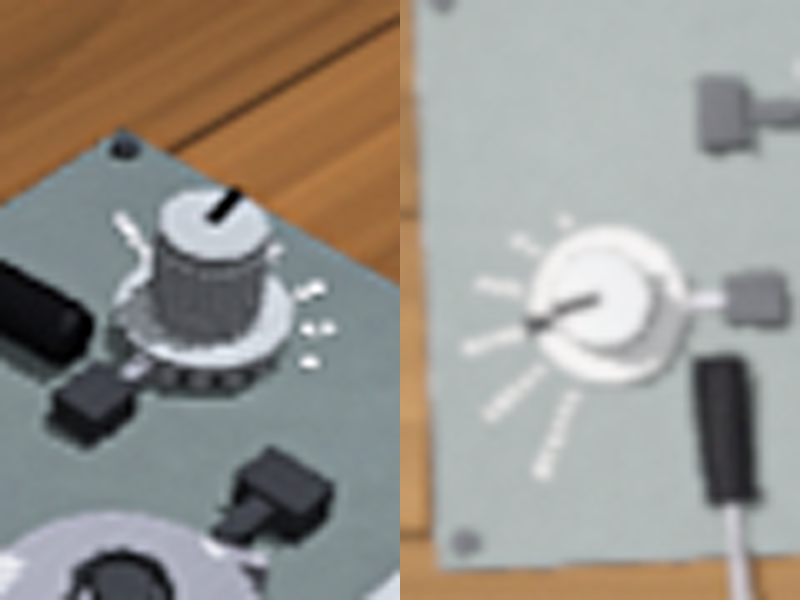

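```bash
python3 -m pendant '[{"dx":2,"dy":7,"dz":0,"ax":0,"ay":0,"az":0.91,"fingers":0.3},{"dx":2,"dy":7,"dz":0,"ax":0,"ay":0,"az":0.91,"fingers":0.3},{"dx":2,"dy":7,"dz":0,"ax":0,"ay":0,"az":0.91,"fingers":0.2},{"dx":2,"dy":7,"dz":0,"ax":0,"ay":0,"az":0.91,"fingers":0.1},{"dx":2,"dy":7,"dz":0,"ax":0,"ay":0,"az":0.91,"fingers":0},{"dx":2,"dy":7,"dz":0,"ax":0,"ay":0,"az":0.91,"fingers":0},{"dx":2,"dy":7,"dz":0,"ax":0,"ay":0,"az":0.91,"fingers":0},{"dx":2,"dy":7,"dz":0,"ax":0,"ay":0,"az":0.91,"fingers":0}]'
python3 go.py .514 -.0855 .048 -67
```

```text
t: 7.58
position: [0.5145, -0.0855, 0.1496]
tool_rot: [[0.921, 0.391, 0.0], [0.391, -0.921, -0.0], [-0.0, 0.0, -1.0]]
ft_force: [-0.0, 0.1, 0.3]
grip_width: 0.0474
grasp_force: 0.0
t 7.5833 shift [ -0.5  -0.2 101.6] turn [ 0.  0. -0.] alpha now -67.0
```

```bash
python3 -m pendant '[{"dx":0,"dy":0,"dz":30,"ax":0,"ay":0,"az":0,"fingers":0},{"dx":0,"dy":0,"dz":60,"ax":0,"ay":0,"az":0,"fingers":0},{"dx":0,"dy":0,"dz":85,"ax":0,"ay":0,"az":0,"fingers":0},{"dx":0,"dy":0,"dz":102,"ax":0,"ay":0,"az":0,"fingers":0},{"dx":0,"dy":0,"dz":102,"ax":0,"ay":0,"az":0,"fingers":0},{"dx":0,"dy":0,"dz":102,"ax":0,"ay":0,"az":0,"fingers":-0.9},{"dx":0,"dy":0,"dz":102,"ax":0,"ay":0,"az":0,"fingers":-0.9},{"dx":0,"dy":0,"dz":102,"ax":0,"ay":0,"az":0,"fingers":-0.9}]'
python3 -m pendant '[{"dx":0,"dy":0,"dz":0,"ax":0,"ay":0,"az":0,"fingers":-0.9},{"dx":0,"dy":0,"dz":0,"ax":0,"ay":0,"az":0,"fingers":-0.9},{"dx":0,"dy":0,"dz":0,"ax":0,"ay":0,"az":0,"fingers":-0.9},{"dx":0,"dy":0,"dz":0,"ax":0,"ay":0,"az":0,"fingers":-0.9},{"dx":0,"dy":0,"dz":0,"ax":0,"ay":0,"az":0,"fingers":-0.9}]'
```

```text
t: 8.25
position: [0.516, -0.086, 0.0497]
tool_rot: [[0.919, 0.394, 0.003], [0.394, -0.919, -0.001], [0.003, 0.002, -1.0]]
ft_force: [-0.4, -0.2, -0.1]
grip_width: 0.0329
grasp_force: 0.0
t: 8.67
position: [0.5151, -0.0858, 0.0487]
tool_rot: [[0.919, 0.394, 0.001], [0.394, -0.919, -0.0], [0.001, 0.001, -1.0]]
ft_force: [-1.0, 0.3, 5.5]
grip_width: 0.0156
grasp_force: 30.0
```

```bash
python3 -m pendant '[{"dx":0.5,"dy":11.6,"dz":0,"ax":0,"ay":0,"az":-0.08,"fingers":-0.9},{"dx":1.9,"dy":23.1,"dz":0,"ax":0,"ay":0,"az":-0.16,"fingers":-0.9},{"dx":4.2,"dy":34.5,"dz":0,"ax":0,"ay":0,"az":-0.24,"fingers":-0.9},{"dx":7.4,"dy":45.6,"dz":0,"ax":0,"ay":0,"az":-0.32,"fingers":-0.9},{"dx":11.4,"dy":56.5,"dz":0,"ax":0,"ay":0,"az":-0.4,"fingers":-0.9},{"dx":16.4,"dy":67,"dz":0,"ax":0,"ay":0,"az":-0.48,"fingers":-0.9},{"dx":21.4,"dy":75.8,"dz":0,"ax":0,"ay":0,"az":-0.55,"fingers":-0.9},{"dx":25.3,"dy":81.9,"dz":0,"ax":0,"ay":0,"az":-0.6,"fingers":-0.9}]'
python3 -c "
from h import *
p=bot.sense()['position'];print(np.hypot(p[0]-.648,p[1]+.028),np.arctan2(p[1]+.028,p[0]-.648)-np.arctan2(-.0578,-.1329))"
```

```text
t: 9.33
position: [0.57, -0.1496, 0.0486]
tool_rot: [[0.534, 0.845, -0.002], [0.845, -0.534, 0.004], [0.002, -0.004, -1.0]]
ft_force: [-5.6, 8.7, 12.1]
grip_width: 0.0157
grasp_force: 30.0
0.14447433006333923 0.5899631972884691
```

```bash
python3 -m pendant '[{"dx":0.2,"dy":5.8,"dz":0,"ax":0,"ay":0,"az":-0.04,"fingers":-0.9},{"dx":0.5,"dy":11.6,"dz":0,"ax":0,"ay":0,"az":-0.08,"fingers":-0.9},{"dx":1,"dy":17.4,"dz":0,"ax":0,"ay":0,"az":-0.12,"fingers":-0.9},{"dx":1,"dy":17.4,"dz":0,"ax":0,"ay":0,"az":-0.12,"fingers":-0.9},{"dx":1,"dy":17.4,"dz":0,"ax":0,"ay":0,"az":-0.12,"fingers":-0.9},{"dx":1,"dy":17.4,"dz":0,"ax":0,"ay":0,"az":-0.12,"fingers":-0.9}]'
cat > q.py <<'E'
from h import *
s=bot.sense();p=s['position'];R=np.array(s["tool_rot"]);print("r,q",np.hypot(p[0]-.648,p[1]+.028),np.arctan2(p[1]+.028,p[0]-.648)-np.arctan2(-.0578,-.1329),"F tool",R.T@s["ft_force"])
E
python3 q.py
```

```text
t: 9.83
position: [0.5844, -0.1576, 0.0486]
tool_rot: [[0.432, 0.902, -0.003], [0.902, -0.432, 0.004], [0.002, -0.004, -1.0]]
ft_force: [-6.6, 8.4, 10.9]
grip_width: 0.0155
grasp_force: 30.0
r,q 0.14433506716554093 0.7043306617801139 F tool [  4.69378923  -9.63235136 -10.85421337]
```

```bash
python3 -m pendant '[{"dx":0,"dy":1.5,"dz":0,"ax":0,"ay":0,"az":-0.01,"fingers":-0.9},{"dx":0.1,"dy":3,"dz":0,"ax":0,"ay":0,"az":-0.02,"fingers":-0.9},{"dx":0.1,"dy":3,"dz":0,"ax":0,"ay":0,"az":-0.02,"fingers":-0.9},{"dx":0.1,"dy":3,"dz":0,"ax":0,"ay":0,"az":-0.02,"fingers":-0.9}]';python3 q.py
python3 -m pendant '[{"dx":0,"dy":1.5,"dz":0,"ax":0,"ay":0,"az":0,"fingers":-0.9},{"dx":0,"dy":2,"dz":0,"ax":0,"ay":0,"az":0,"fingers":-0.9},{"dx":0,"dy":2,"dz":0,"ax":0,"ay":0,"az":0,"fingers":-0.9},{"dx":0,"dy":2,"dz":0,"ax":0,"ay":0,"az":0,"fingers":-0.9}]';python3 q.py
```

```text
t: 10.17
position: [0.5861, -0.1582, 0.0485]
tool_rot: [[0.413, 0.911, -0.006], [0.911, -0.413, 0.005], [0.002, -0.007, -1.0]]
ft_force: [-11.7, 8.6, 13.6]
grip_width: 0.0152
grasp_force: 30.0
r,q 0.14421945330256933 0.7167659602315566 F tool [  2.9698856  -14.30935191 -13.44601043]
t: 10.5
position: [0.5861, -0.1583, 0.0484]
tool_rot: [[0.413, 0.911, -0.01], [0.911, -0.413, 0.007], [0.002, -0.012, -1.0]]
ft_force: [-17.3, 11.1, 17.7]
grip_width: 0.0156
grasp_force: 30.1
r,q 0.14424048908515655 0.7168412584797572 F tool [  2.94778033 -20.57849972 -17.48561933]
```

```bash
python3 - <<'E'
from h import *
for c in("scene","top"):
    im,_=bot.grab_frame(c)
    v=proj(c,np.array([.57,.0,.03]));x,y=v.round().astype(int);cv2.imwrite(f"pics/{c}4.png",cv2.resize(im[y-75:y+75,x-100:x+100],(400,300),interpolation=cv2.INTER_CUBIC))
cv2.imwrite("pics/b4.png",np.hstack([cv2.imread("pics/scene4.png"),cv2.imread("pics/top4.png")]))
E
python3 q.py
```

```text
r,q 0.14424932863923906 0.7168819222271283 F tool [  3.17814159 -20.91680407 -18.84351756]
```

View pics/b4.png

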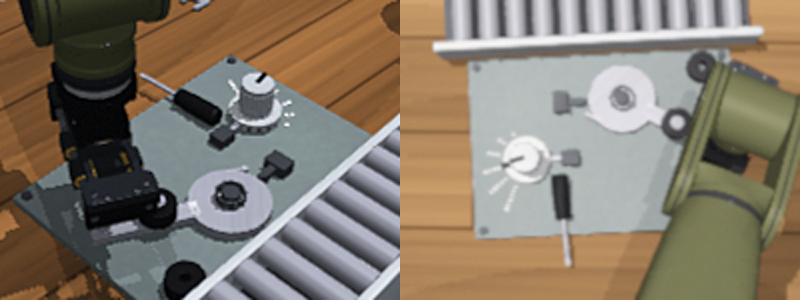

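The picture shows the collar pointer still on the four-dot row, at (505,163) in the right half. The tensioner arm is swung fully back, and the screwdriver and spare idler haven't moved.

```bash
python3 -c "
from rig import bot
print(bot.job_done())"
```

```text
the job is handed in; nothing more can be done
None
```

I handed the job in at about 10.6 s: the collar is clicked in at the four-dot mark, and the gripper is still holding the tensioner post against its stop (measured about 0.717 rad, roughly 21 N); the final pictures show the screwdriver and spare idler where they were.

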